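# Tighten the light-bar clamp with the click key

### The arm

A 6-joint arm with a two-finger parallel gripper is mounted at the origin on the work surface; the furniture and walls round the work are solid. World frame = base frame: x ahead of the robot, y to its left, z up, the work surface at z = 0. Lengths are in m, angles in rad, forces in N, time in s.
With the tool pointing down it reaches from about 0.4 to 0.925 m from the base axis. Payload 12.5 kg.
Tool frame: the origin (TCP) lies at the very end of the fingers, on their centre line; the grasp point (between the pads) lies 19 mm behind it (r.grip_point_offset is the distance from the TCP to the grasp point, in m); z points along the fingers, y is the line along which they close (so a half turn about z gives the same grasp; the last joint's range is limited). The gripper opens to 95 mm and grips with 3 to 60 N. Pads are 20 mm wide; open, the fingers measure 119 mm over their backs; the gripper's body (75 mm by 180 mm) begins 59 mm behind the grasp point.
Start: joints at [-1.258, 0.491, 1.559, -0, 1.092, -0.106], TCP at [0.254, -0.571, 0.215] pointing down, gripper open.
Joint ranges: [-3.1, 3.1], [-0.84, 2.19], [0.05, 2.79], [-1.13, 4.28], [0.06, 2.93], [-2.69, 2.69]. Speed limits (rad/s): [2.22, 2.22, 2.79, 3.14, 3.14, 3.14].

### API

Orientations are given as a unit quaternion [w, x, y, z].
In Python, from rig import r, cams gives the robot as it stands. The module is installed in compiled form; this text tells all that it offers.
- The arm moves only by the tool carry_out, never from a script. Its argument "series" is a list of rows, each a list of 4 numbers: the shift along the tool's x, y, z in mm, then the turn about the tool's z in rad. In form: [[dx, dy, dz, yaw], ...]. A call has 1 to 10 rows; each row shifts and turns the commanded pose from where the row before left it, along the tool's axes as they then stand; what a row does not reach is not made up. A row lasts 1/10 s, in which the tool goes at most 50 mm and 8.59 degrees, less where a joint would pass 70% of its speed; a pose out of reach is approached as far as the arm can. A call is refused whole if a number of a shift passes 50 or a number of a turn 0.15, either way. A call with a gripper value outside its range is refused whole. "jaw" is the closure, from 0 (fully open) to 1 (shut), set as the call begins (left out, the last holds). The fingers move at their own pace and stop on an object; "squeeze" is the grip in N (left out, the last holds). Time passes only in rows, so rows that do not move let the fingers close. It gives the time, the measured TCP pose, the force, the opening and the grip force at its end, in the units of the state.
- r.state(): the state, without advancing time (a new reading comes with each control period).
- cams.grab_frame(name): name is "side" or "top"; returns a dict with "image" (400x640x3 uint8, red, green, blue), "range_z" (400x640 float32, m along the optical axis (not along the pixel's ray), 0 where there is no reading), "K" (3x3 intrinsics, pixels), "k1" (the pictures are not rectified: a ray, as slopes to the right and down, at radius r is drawn at 1 + k1 r^2 times it, then the intrinsics apply), "camera_from_world" (4x4, takes a point from world to camera coordinates). Camera axes: x right, y up, looking along -z (the intrinsics and any distortion apply to the point x, -y, -z); pixel columns grow to the right and rows downward; lengths in m; the calibration is good to about 2 mm. A picture is of the moment at which its call begins.
- r.job_done(): hands the job in; it is judged then, once.
The state is a dict: "time": time; "joint_positions": joint angles; "qvel": joint speeds; "tau": joint torques, N m; "tool_pos": TCP position; "tcp_rot": TCP orientation; "wrist_force": force on the tool from outside, world axes, zero at the start; "ft_torque": the same for the moment, N m; "grip_width": finger opening in m; "grasp_force": force on a finger pad.
Only numpy, scipy, OpenCV 4.12 (cv2) and the standard library are available. Lean on these libraries where they do the work, as an engineer would, in place of code of your own. Each camera call takes 0.05 s, during which the arm holds its last target. There are 200 camera calls.

### The job

Tighten the clamp screw of the light bar's foot with the preset click key: take the key out of its stand, set its socket fully down over the square screw head, and turn it clockwise until the handle breaks over with a click. Stop turning at once when it clicks, without forcing the handle on to its end stop; then put the key back upright in its stand, leaving the screw tight and the eraser, memory stick and ball pen where they lie.

Things in the scene. Friction and masses are not known exactly. Their poses are not given: they have to be found in the camera images.
- key_grip (a point): Centre of the click key's cross handle, a rounded black block 72 mm along x, 34 across y, 26 tall; grip it firmly across y from above. The key is one upright T-shaped tool, 116 mm tall, about 0.2 kg: handle, steel shaft 13 mm thick, dark steel nose 34 mm in diameter and 50 tall. This point lies 103 mm above the nose's lower end; z up.
- key_socket (a point): Centre of the nose's lower end, mouth of its square socket: 20 mm across flats along x and y, 12 deep, fits at any quarter turn. z up. Handle and shaft stay parallel (within 0.03 rad) until the handle breaks over and swings clockwise on the shaft: torque peaks near 0.45 N m within the first 0.06 rad, falls by half by 0.15 rad; end stop at 0.22 rad. Eased off, it springs back parallel.
- screw_top (a point): Centre of the top of the clamp screw's square head: 18 mm across flats along x and y, standing 11 mm up from a round steel washer 38 mm wide that turns with it; top edge stepped in. z up, 53 mm over the desk. It turns clockwise from above at 0.08 N m for 0.45 to 0.85 rad, unlike each time and unseen, then is tight and stops. The socket plays 0.12 rad on it either way (0.2 under load).
- screw_rim (a point): A point on top of the same screw's washer, near its rim, 16.5 mm along x from the screw axis; it goes round with the screw.
- stand_mouth (a point): Centre of the round hole in the top of the key's stand, a dark wooden block 60 x 60 mm and 46 tall, fixed to the desk. The hole is 39 mm in diameter and 40 deep; the key stands in it nose down, facing any way, the nose's lower end 40 mm below this point. z up.
- foot: Light bar's foot, fixed to the desk: dark steel plate 110 x 80 mm, 10 thick, with an aluminium clamp block 56 x 46 mm in the middle, up to 39 mm high; origin on the desk under the screw axis. Along +x a rail leads to a black light bar, 152 mm long along y, 26 wide, 125 mm from the screw axis, its top 34 mm above the desk.
- eraser: Eraser, 21 x 45 x 12 mm, lying loose on the desk; origin under its centre, y along it.
- usb_stick: Memory stick, 18 x 50 x 8 mm, lying loose on the desk; origin under its centre, y along it.
- ball_pen: Ball pen, 12 x 139 x 12 mm, lying loose on the desk; origin under its centre, y along it.
There are look-alikes about, which are no part of the job. Leave any purple look-alike of the part that bears stand_mouth alone.

How it is judged:
On the way, in this order (a step that is already met when the one before it is completed fails the run):
1. the key's socket is fully down over the screw head, upright (horizontal distance between key_socket and screw_top below 0.003 m and z of key_socket in the frame of screw_top below -0.008 m and angle between key_socket's own z axis and vertical below 0.1 rad), for 0.2 s.
2. with the socket still down on the screw, the handle breaks over (swings more than 0.06 rad on the shaft) (angle between the x axis of key_grip and the x axis of key_socket, either way round above 0.06 rad and horizontal distance between key_socket and screw_top below 0.003 m and z of key_socket in the frame of screw_top below -0.006 m).
At the end, for the whole second after the job is handed in: The key stands upright (within 0.12 rad) and free in its stand, its nose within 5 mm of the bottom of the hole, its handle sprung back; the screw is left turned on, its washer's rim more than 6.2 mm (0.38 rad, of the 0.45 or more that it turned) from where it started (horizontal distance between key_socket and stand_mouth below 0.004 m and z of key_socket in the frame of stand_mouth below -0.035 m and angle between key_socket's own z axis and vertical below 0.12 rad and angle between the x axis of key_grip and the x axis of key_socket, either way round below 0.03 rad and distance of screw_rim from where it was at the start of the episode above 0.0062 m); the robot touches nothing.
It fails at once if the handle is forced on past the click to its end stop (more than 0.19 rad on the shaft), overtightening the screw (angle between the x axis of key_grip and the x axis of key_socket, either way round above 0.19 rad).
It fails at once if the eraser is moved more than 20 mm (distance of eraser from where it was at the start of the episode above 0.02 m).
It fails at once if the memory stick is moved more than 20 mm (distance of usb_stick from where it was at the start of the episode above 0.02 m).
It fails at once if the ball pen is moved more than 20 mm (distance of ball_pen from where it was at the start of the episode above 0.02 m).
It also fails if it takes over 67 s, if anything falls off the work surface, if the arm or the gripper's body presses on something with over 40 N, if the wrist force passes 120 N, or if a joint passes its speed limit or range.

## Working session

There is one attempt and no reset: what is moved stays moved. The work goes in short steps, Python scripts to look and compute and a tool call to move; the robot and the scene stay as the last step left them, time stands still between calls to the robot, and variables do not carry over. Pictures are saved under pics/ and viewed, at most 10 in all, crops included, and the job is handed in when it is done.

Besides the shell and the picture viewer there is one more tool, called as name(argument=value, ...) on one line, values as JSON. carry_out: Moves the arm, as the interface text tells. Its arguments: {"type":"object","properties":{"series":{"type":"array"},"jaw":{"type":"number"},"squeeze":{"type":"number"}},"required":["series"]}

```bash
mkdir -p pics; cat > h.py <<'E'
import numpy as np, cv2
from rig import r, cams
def grab(n):
    return cams.grab_frame(n)
def px2w(f,u,v,z=None):
    """world point of pixel: at world height z, else from depth"""
    K=f["K"];T=np.linalg.inv(f["camera_from_world"])
    d=np.array([(u-K[0,2])/K[0,0],(v-K[1,2])/K[1,1]]);s=d.copy()
    for _ in range(20): s=d/(1+f["k1"]*(s@s))
    ray=np.array([s[0],-s[1],-1.])
    if z is None:
        return (T@np.r_[ray*f["range_z"][int(round(v)),int(round(u))],1])[:3]
    o=T[:3,3];w=T[:3,:3]@ray
    return o+w*(z-o[2])/w[2]
def cloud(f):
    K=f["K"];T=np.linalg.inv(f["camera_from_world"])
    v,u=np.mgrid[:400,:640]
    d=np.stack([(u-K[0,2])/K[0,0],(v-K[1,2])/K[1,1]],-1);s=d.copy()
    for _ in range(20): s=d/(1+f["k1"]*(s**2).sum(-1,keepdims=True))
    P=np.stack([s[...,0],-s[...,1],-np.ones_like(s[...,0])],-1)*f["range_z"][...,None]
    return P@T[:3,:3].T+T[:3,3]
E
python3 - <<'E'
from h import *
for n in("top","side"):
    f=grab(n); cv2.imwrite(f"pics/{n}0.png",f["image"][...,::-1]); np.savez(f"{n}0.npz",**f)
    print(n,np.linalg.inv(f["camera_from_world"]).round(3).tolist(),f["K"][0,0],f["k1"])
s=r.state();print(s)
E
```

```text
top [[0.001, 0.998, -0.069, 0.394], [-1.0, -0.0, -0.016, -0.114], [-0.016, 0.069, 0.998, 0.975], [0.0, 0.0, 0.0, 1.0]] 369.3172769423285 0.004655706635143164
side [[0.219, -0.591, 0.776, 1.302], [0.976, 0.133, -0.174, -0.287], [-0.0, 0.796, 0.606, 0.755], [0.0, 0.0, 0.0, 1.0]] 508.2241411201411 -0.014458454462316302
{'time': 0.1, 'joint_positions': array([-1.25757769e+00,  4.91498902e-01,  1.55940001e+00,  2.55067223e-05,
        1.09168659e+00, -1.05589816e-01]), 'qvel': array([ 3.20267182e-03, -2.59812944e-03,  2.39327931e-04, -9.04687667e-05,
        4.09195578e-04,  2.47298622e-03]), 'tau': array([ 4.94544336e-03, -6.13618469e+01, -2.58605844e+01,  6.94885617e-02,
        4.70420870e-02, -5.11933843e-05]), 'tool_pos': array([ 0.25413534, -0.57076263,  0.21411645]), 'tcp_rot': array([-4.94926685e-04,  9.78156038e-01,  2.07871397e-01, -4.01901747e-05]), 'wrist_force': array([-0.41440061, -0.33717379,  0.25903968]), 'ft_torque': array([-0.02312885,  0.00579071,  0.00919075]), 'grasp_force': 0.0, 'grip_width': 0.09521610151141993}
```

View pics/top0.png

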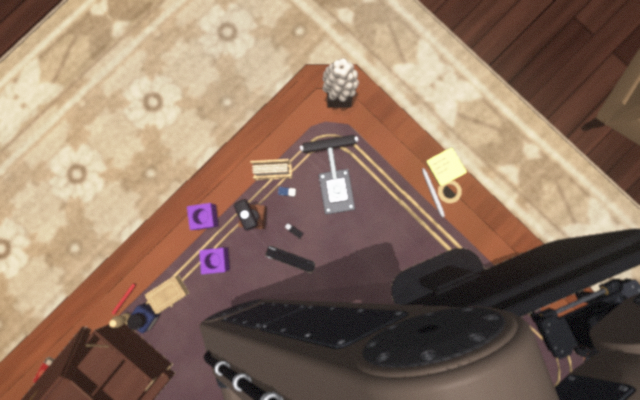

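View pics/side0.png

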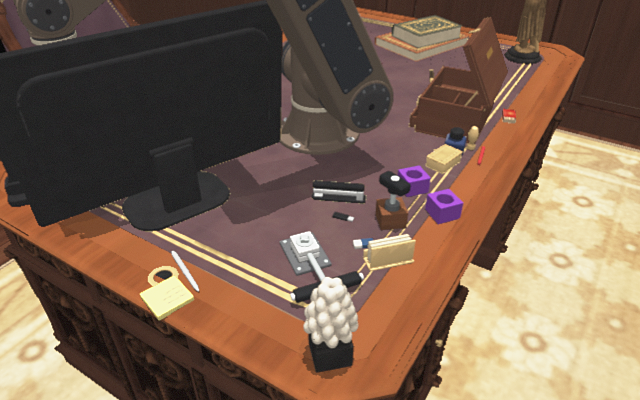

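The top view shows the key in its stand at about (245,214) and the screw at (337,189). In the side view they are at (395,183) and (303,245). The purple stands are decoys. Next I'll enlarge both areas.

```bash
python3 - <<'E'
from h import *
t=dict(np.load("top0.npz"));s=dict(np.load("side0.npz"))
a=cv2.resize(t["image"][140:260,220:370],(800,640),interpolation=cv2.INTER_CUBIC)[:600]
b=cv2.resize(s["image"][160:280,270:430],(800,600),interpolation=cv2.INTER_CUBIC)
cv2.imwrite("pics/ct.png",a[...,::-1]);cv2.imwrite("pics/cs.png",b[...,::-1])
for n,f in(("top",t),("side",s)):
    P=cloud(f);m=f["range_z"]>0
    P=P[m]
    for nm,c in(("key",px2w(t,245,214,.109)),("screw",px2w(t,337,189,.05))):
        d=np.hypot(*(P[:,:2]-c[:2]).T)
        h=P[(d<.06)];
        print(n,nm,c.round(4),np.histogram(h[:,2],bins=np.arange(-.01,.15,.01))[0])
        zt=h[:,2]>(.095 if nm=="key" else .048)
        q=h[zt]; 
        if len(q): print(q.mean(0).round(4),len(q),q[:,2].max(), cv2.minAreaRect(q[:,:2].astype(np.float32)*1000))
        if nm=="screw":
            q=h[(h[:,2]>.034)&(d[d<.06]<.045)];print("blk",cv2.minAreaRect(q[:,:2].astype(np.float32)*1000))
E
```

```text
top key [0.4437 0.0756 0.109 ] [256 621  19  17  23 196  22   0   0   0   0  22 218 222   0]
[0.4418 0.0729 0.119 ] 462 0.12600366948427466 ((442.77728271484375, 74.85765838623047), (71.74299621582031, 34.340057373046875), 24.54658317565918)
top screw [ 0.5101 -0.1429  0.05  ] [103 866 186  52 260 110  34   0   0   0   0   0   0   0   0]
[ 0.51   -0.1421  0.051 ] 47 0.05466609845989889 ((510.15771484375, -141.65655517578125), (17.351503372192383, 17.973798751831055), 80.32210540771484)
blk ((509.66412353515625, -141.82997131347656), (55.7525634765625, 45.91266632080078), 9.29800796508789)
side key [0.4437 0.0756 0.109 ] [  4 677 108 119 111 354 123  22  18  13  21  94 142 252   0]
[0.4517 0.0733 0.1172] 497 0.12754316817569455 ((445.50518798828125, 75.6956558227539), (72.4981460571289, 34.04309844970703), 23.853944778442383)
side screw [ 0.5101 -0.1429  0.05  ] [  3 569 503 111 218 233  53   0   0   0   0   0   0   0   0]
[ 0.5123 -0.1407  0.053 ] 59 0.05613296338992779 ((511.0470275878906, -140.4047088623047), (14.756525039672852, 19.84588050842285), 78.69075775146484)
blk ((515.364990234375, -139.2641143798828), (68.84544372558594, 46.722938537597656), 10.385502815246582)
```

View pics/ct.png

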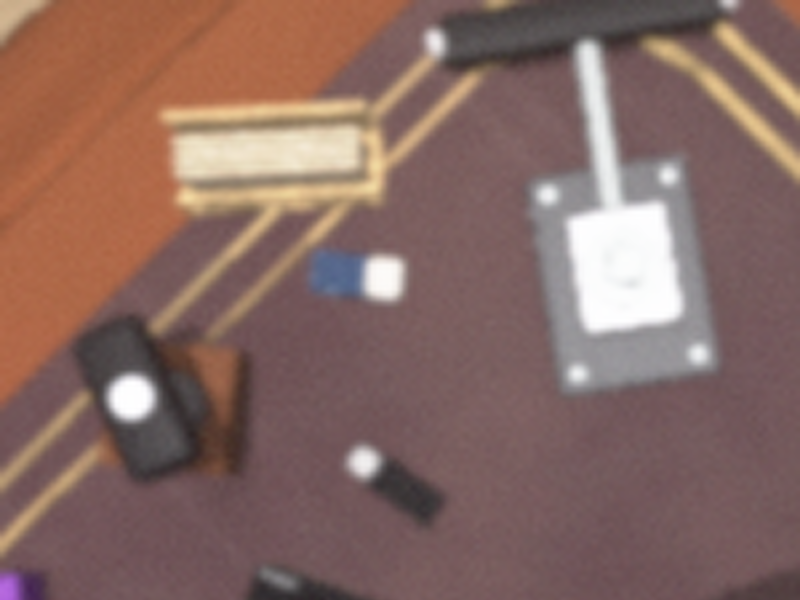

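View pics/cs.png

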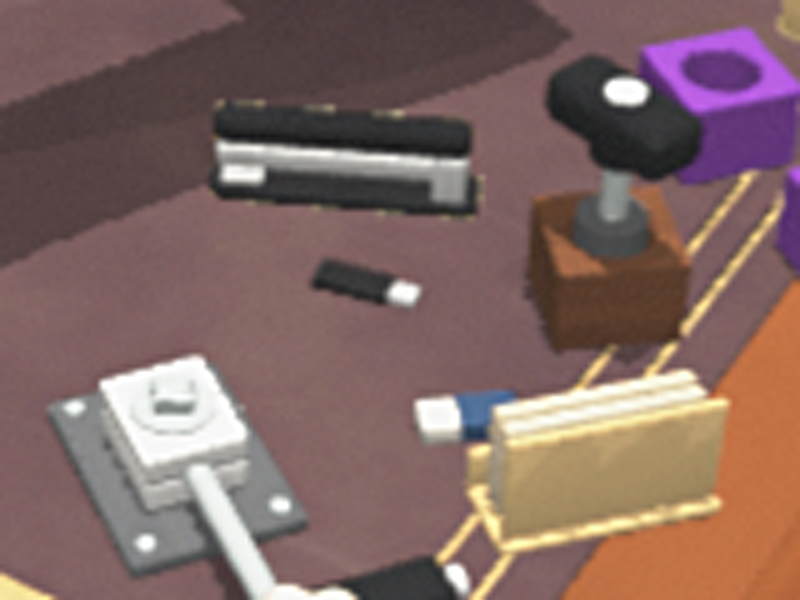

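```bash
python3 - <<'E'
from h import *
t=dict(np.load("top0.npz"));s=dict(np.load("side0.npz"))
out=[]
for n,f,c0 in(("top",t,(.510,-.1417)),("side",s,(.5115,-.1405))):
    # rectified 44mm patch at head top height, 12 px/mm
    g=np.linspace(.024,-.024,384)
    X,Y=np.meshgrid(c0[0]+g,c0[1]+g,indexing="ij")
    W=np.stack([X,Y,np.full_like(X,.053),np.ones_like(X)],-1)@f["camera_from_world"].T
    a=W[...,0]/-W[...,2];b=-W[...,1]/-W[...,2];k=1+f["k1"]*(a*a+b*b);K=f["K"]
    u=(a*k*K[0,0]+K[0,2]).astype(np.float32);v=(b*k*K[1,1]+K[1,2]).astype(np.float32)
    p=cv2.remap(f["image"],u,v,cv2.INTER_CUBIC);p=cv2.cvtColor(p,cv2.COLOR_RGB2GRAY)
    lo=np.percentile(p,5);hi=p.max();out.append(np.clip((p-lo)/(hi-lo)*255.,0,255).astype(np.uint8))
cv2.imwrite("pics/head.png",np.hstack(out))
for n,f in(("top",t),("side",s)):
    P=cloud(f);m=(f["range_z"]>0)
    P=P[m];q=P[(P[:,2]>.15)&(P[:,0]>-.1)&(P[:,0]<.6)&(P[:,1]<-.15)&(P[:,1]>-.9)]
    H={}
    for x,y,z in q: 
        k=(int(np.floor(x/.1)),int(np.floor(y/.1)));H.setdefault(k,[]).append(z)
    print(n,{k:(round(min(v),2),round(max(v),2),len(v)) for k,v in sorted(H.items()) if len(v)>15})
E
```

```text
top {(1, -6): (np.float64(0.29), np.float64(0.34), 101), (2, -7): (np.float64(0.21), np.float64(0.34), 371), (2, -6): (np.float64(0.21), np.float64(0.5), 2372), (2, -5): (np.float64(0.18), np.float64(0.62), 3594), (2, -4): (np.float64(0.15), np.float64(0.64), 4160), (2, -3): (np.float64(0.16), np.float64(0.75), 25), (3, -7): (np.float64(0.15), np.float64(0.39), 655), (3, -6): (np.float64(0.15), np.float64(0.49), 3374), (3, -5): (np.float64(0.15), np.float64(0.45), 3778), (3, -4): (np.float64(0.15), np.float64(0.44), 492), (3, -3): (np.float64(0.62), np.float64(0.78), 6118), (3, -2): (np.float64(0.52), np.float64(0.78), 9034), (4, -7): (np.float64(0.29), np.float64(0.39), 88)}
side {(1, -8): (np.float64(0.15), np.float64(0.17), 22), (1, -2): (np.float64(0.15), np.float64(0.44), 821), (2, -7): (np.float64(0.42), np.float64(0.49), 51), (2, -6): (np.float64(0.42), np.float64(0.5), 485), (2, -5): (np.float64(0.17), np.float64(0.5), 462), (2, -4): (np.float64(0.15), np.float64(0.45), 5969), (2, -3): (np.float64(0.15), np.float64(0.45), 5829), (2, -2): (np.float64(0.15), np.float64(0.46), 1727), (3, -7): (np.float64(0.15), np.float64(0.49), 3966), (3, -6): (np.float64(0.15), np.float64(0.51), 10906), (3, -5): (np.float64(0.15), np.float64(0.45), 7661), (3, -4): (np.float64(0.15), np.float64(0.44), 862), (4, -7): (np.float64(0.23), np.float64(0.44), 1351), (4, -6): (np.float64(0.35), np.float64(0.39), 27)}
```

View pics/head.png

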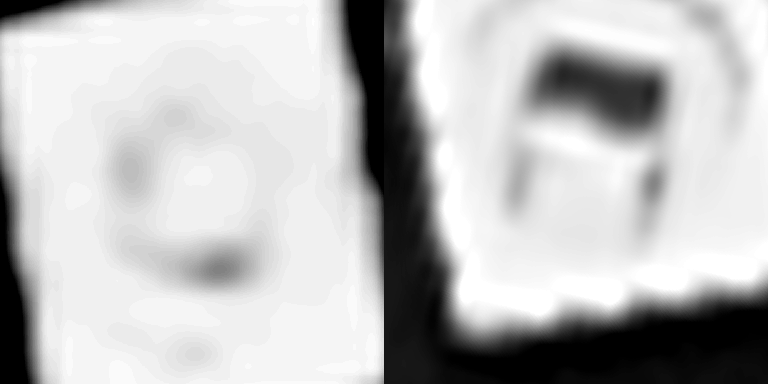

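```bash
python3 - <<'E'
from h import *
s=dict(np.load("side0.npz"));P=cloud(s)
for u,v in[(278,10),(282,80),(285,140),(284,165),(200,20),(100,38),(5,60),(5,150),(130,205),(225,200),(170,140),(40,220),(260,175),(270,10),(300,100)]:
    print((u,v),P[v,u].round(3))
t=dict(np.load("top0.npz"));Q=cloud(t);q=Q[(t["range_z"]>0)]
for y in np.arange(-.75,-.2,.05):
    m=q[(abs(q[:,1]-y)<.025)&(q[:,0]>.22)&(q[:,2]>.1)&(q[:,2]<.6)]
    if len(m): print(round(y,2),len(m),m[:,0].min().round(3),m[:,0].max().round(3),m[:,2].max().round(3))
E
```

```text
(278, 10) [ 0.253 -0.136  0.442]
(282, 80) [-0.391 -0.042  0.006]
(285, 140) [ 0.043 -0.104  0.015]
(284, 165) [ 0.16  -0.127  0.007]
(200, 20) [ 0.262 -0.294  0.436]
(100, 38) [ 0.337 -0.472  0.44 ]
(5, 60) [ 0.4   -0.616  0.437]
(5, 150) [ 0.4   -0.674  0.271]
(130, 205) [ 0.259 -0.518  0.011]
(225, 200) [ 0.29  -0.294  0.013]
(170, 140) [ 0.293 -0.392  0.194]
(40, 220) [ 0.384 -0.672  0.092]
(260, 175) [ 0.187 -0.196  0.003]
(270, 10) [ 0.196 -0.145  0.426]
(300, 100) [ 0.043 -0.057  0.135]
-0.65 231 0.281 0.408 0.336
-0.6 1628 0.265 0.407 0.415
-0.55 2748 0.22 0.392 0.469
-0.5 3935 0.22 0.37 0.533
-0.45 3715 0.24 0.348 0.591
-0.4 3207 0.248 0.327 0.6
-0.35 1566 0.239 0.305 0.6
-0.3 210 0.238 0.283 0.378
```

The head's yaw is about -11° (mod 90) at about (0.511, -0.142). The key is at (0.444, 0.075) with its handle at 24°, which already matches the tool yaw. I'll lift over the monitor first, whose top is at z≈0.44.

carry_out(series=[[0, 0, -40, 0], [0, 0, -40, 0], [0, 0, -40, 0], [0, 0, -40, 0], [0, 0, -40, 0], [0, 0, -40, 0], [0, 0, -40, 0], [0, 0, -40, 0], [0, 0, -30, 0], [0, 0, 0, 0]], jaw=0)

```text
time: 1.1
tool_pos: [0.2542, -0.5709, 0.5685]
tcp_rot: [0.003, 0.978, 0.208, 0.0]
wrist_force: [-0.1, 0.4, 0.6]
grip_width: 0.0949
grasp_force: 0.0
```

carry_out(series=[[27, -32, 0, 0], [27, -32, 0, 0], [27, -32, 0, 0], [27, -32, 0, 0], [27, -32, 0, 0], [27, -32, 0, 0], [27, -32, 0, 0], [27, -32, 0, 0], [27, -32, 0, 0], [27, -32, 0, 0]])

```text
time: 2.1
tool_pos: [0.3706, -0.1671, 0.5638]
tcp_rot: [-0.0, 0.978, 0.208, -0.0]
wrist_force: [0.8, -0.3, -0.7]
grip_width: 0.0952
grasp_force: 0.0
```

carry_out(series=[[27, -32, 0, 0], [27, -32, 0, 0], [27, -32, 0, 0], [27, -32, 0, 0], [27, -32, 0, 0], [27, -32, 0, 0], [5, -1, 0, 0], [0, 0, 0, 0]])

```text
time: 2.9
tool_pos: [0.4451, 0.0761, 0.5635]
tcp_rot: [-0.0, 0.978, 0.209, -0.001]
wrist_force: [-1.0, -1.3, 0.2]
grip_width: 0.095
grasp_force: 0.0
```

carry_out(series=[[0, 0, 45, 0], [0, 0, 45, 0], [0, 0, 45, 0], [0, 0, 45, 0], [0, 0, 45, 0], [0, 0, 45, 0], [0, 0, 45, 0], [0, 0, 45, 0], [0, 0, 20, 0], [0, 0, 0, 0]])

```text
time: 3.9
tool_pos: [0.4433, 0.074, 0.1824]
tcp_rot: [-0.0, 0.978, 0.207, -0.003]
wrist_force: [0.4, 1.1, 1.3]
grip_width: 0.0949
grasp_force: 0.0
```

```bash
python3 - <<'E'
from h import *
s=grab("side");cv2.imwrite("pics/s1.png",cv2.resize(s["image"][60:240,280:520],(800,600),interpolation=cv2.INTER_CUBIC)[...,::-1])
print(r.state()["tool_pos"],r.state()["joint_positions"])
E
```

```text
[0.4443115  0.07428394 0.18416847] [ 1.89623524e-02  2.86519172e-01  2.00475666e+00 -2.64251805e-04
  8.52617650e-01  1.17267179e+00]
```

View pics/s1.png

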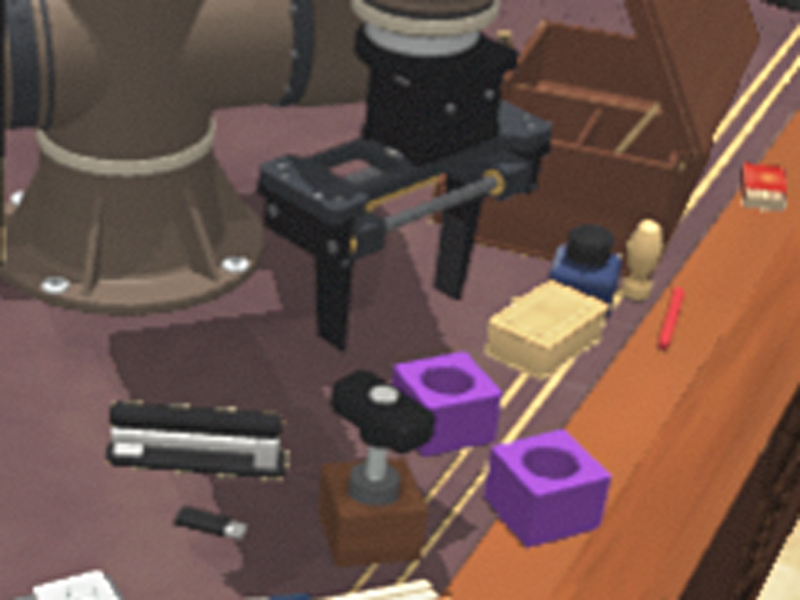

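The open fingers sit above the key handle (crop (385,410)), one on each side of it. I'll descend and grip.

carry_out(series=[[0, 1, 30, 0], [0, 0, 30, 0], [0, 0, 24, 0], [0, 0, 10, 0], [0, 0, 0, 0], [0, 0, 0, 0]])

```text
time: 4.55
tool_pos: [0.446, 0.0743, 0.0919]
tcp_rot: [0.0, 0.978, 0.208, 0.001]
wrist_force: [-0.1, -0.0, 0.2]
grip_width: 0.0953
grasp_force: 0.0
```

carry_out(series=[[0, 0, 0, 0], [0, 0, 0, 0], [0, 0, 0, 0], [0, 0, 0, 0], [0, 0, 0, 0], [0, 0, 0, 0], [0, 0, 0, 0], [0, 0, 0, 0], [0, 0, 0, 0], [0, 0, 0, 0]], jaw=1, squeeze=50)

```text
time: 5.55
tool_pos: [0.4452, 0.0744, 0.0905]
tcp_rot: [0.0, 0.978, 0.208, -0.0]
wrist_force: [-0.3, 0.6, -0.6]
grip_width: 0.034
grasp_force: 49.9
```

carry_out(series=[[0, 0, -10, 0], [0, 0, -15, 0], [0, 0, -20, 0], [0, 0, -20, 0], [0, 0, -20, 0], [0, 0, -15, 0], [0, 0, 0, 0], [0, 0, 0, 0]])

```text
time: 6.35
tool_pos: [0.445, 0.0745, 0.1906]
tcp_rot: [0.0, 0.978, 0.208, 0.0]
wrist_force: [-0.4, 0.1, -2.6]
grip_width: 0.0338
grasp_force: 49.9
```

```bash
python3 - <<'E'
from h import *
ps=[]
for i in range(4):
    s=grab("side");t=grab("top");st=r.state();ps.append(st["tool_pos"])
    np.savez(f"l{i}.npz",s=s["range_z"],t=t["range_z"])
print(np.mean(ps,0).round(4),np.std(ps,0).round(4),st["tcp_rot"].round(4),st["wrist_force"].round(2),st["joint_positions"].round(3))
S=s["image"][110:230,330:490];T=t["image"][170:270,200:300]
S=cv2.resize(S,(720,540),interpolation=cv2.INTER_CUBIC)
cv2.imwrite("pics/s2.png",S[...,::-1])
for n,f in(("top",t),("side",s)):
    P=cloud(f)[f["range_z"]>0];d=np.hypot(P[:,0]-.4435,P[:,1]-.0755)
    q=P[(d<.05)&(P[:,2]>.038)&(P[:,2]<.054)];print(n,len(q),cv2.minAreaRect(q[:,:2].astype(np.float32)*1000),np.median(q[:,2]))
    tp=st["tool_pos"]
    d=np.hypot(P[:,0]-tp[0],P[:,1]-tp[1])
    q=P[(d<.035)&(P[:,2]>.09)&(P[:,2]<.145)];print("nose",len(q),q[:,:3].mean(0).round(4) if len(q) else 0)
E
```

```text
[0.4449 0.0745 0.19  ] [0.0001 0.     0.0001] [-0.000e+00  9.782e-01  2.079e-01 -4.000e-04] [ 0.46 -1.45 -2.78] [ 0.019  0.278  1.996 -0.     0.868  1.171]
top 147 ((438.52545166015625, 63.86695861816406), (42.53943634033203, 60.64408493041992), 75.54566192626953) 0.044877020784505284
nose 5 [0.4317 0.0627 0.1136]
side 434 ((442.855712890625, 76.8463134765625), (61.38483428955078, 66.28933715820312), 83.80683135986328) 0.04655374736045076
nose 218 [0.4542 0.0714 0.1259]
```

View pics/s2.png

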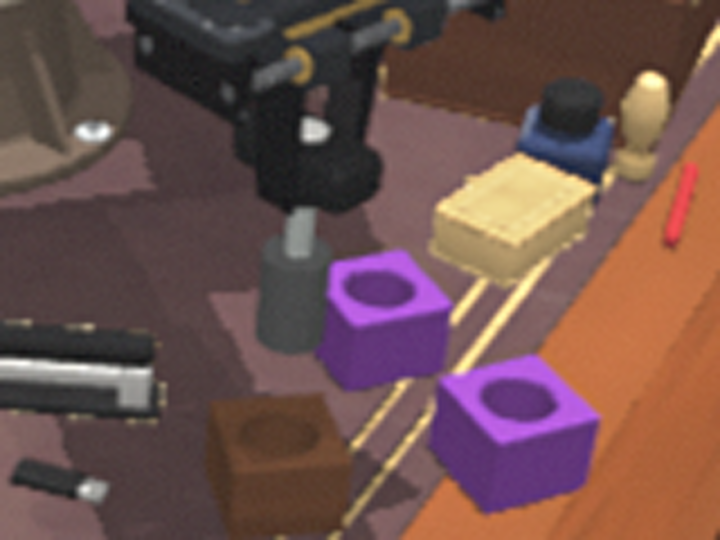

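The key is held free and upright, with the nose at crop (294,295). The empty hole is at crop (278,436). I'll carry it to the screw and turn it to 79.5°.

carry_out(series=[[-4, 16, 0, 0], [-4, 32, 0, 0], [-4, 32, 0, 0], [-4, 32, 0, 0], [-4, 32, 0, 0], [-4, 32, 0, 0], [-4, 32, 0, 0], [0, 17, 0, 0]])

```text
time: 7.55
tool_pos: [0.5116, -0.1446, 0.1903]
tcp_rot: [0.0, 0.978, 0.207, -0.0]
wrist_force: [-0.1, 0.6, -3.1]
grip_width: 0.0339
grasp_force: 49.9
```

carry_out(series=[[0, 0, 0, -0.138], [0, 0, 0, -0.138], [0, 0, 0, -0.138], [0, 0, 0, -0.138], [0, 0, 0, -0.138], [0, 0, 0, -0.138], [0, 0, 0, -0.138], [0, 0, 30, 0], [0, 0, 0, 0], [0, 0, 0, 0]])

```text
time: 8.55
tool_pos: [0.5111, -0.1422, 0.1607]
tcp_rot: [-0.001, 0.77, 0.638, -0.0]
wrist_force: [0.7, -0.3, -2.8]
grip_width: 0.0341
grasp_force: 49.9
```

```bash
cat > look.py <<'E'
from h import *
import sys
def proj(f,p):
    c=f["camera_from_world"]@np.r_[p,1];a=np.array([c[0]/-c[2],-c[1]/-c[2]]);a=a*(1+f["k1"]*(a@a))
    return a[0]*f["K"][0,0]+f["K"][0,2],a[1]*f["K"][1,1]+f["K"][1,2]
if __name__=="__main__":
    s=grab("side");st=r.state();R=st["tcp_rot"]
    print(st["time"],st["tool_pos"].round(4),np.degrees(2*np.arctan2(R[2],R[1])).round(2),st["joint_positions"].round(3),st["wrist_force"].round(1),st["ft_torque"].round(2))
    cv2.imwrite(f"pics/{sys.argv[1]}.png",cv2.resize(s["image"][170:270,235:370],(800,593),interpolation=cv2.INTER_CUBIC)[...,::-1])
    x,y,z=st["tool_pos"]
    for p in((x,y,z-.084),(x,y,z-.034),(.511,-.142,.053)): print(np.round(p,4),np.round(proj(s,p),2),np.round((np.array(proj(s,p))-[235,170])*[5.926,5.93],0))
E
python3 look.py s3
```

```text
8.6 [ 0.5114 -0.1424  0.1612] 79.33 [-0.396  0.423  1.851 -0.     0.868 -0.21 ] [ 0.   0.5 -3.4] [-0.06 -0.04 -0.03]
[ 0.5114 -0.1424  0.0772] [303.4  228.17] [405. 345.]
[ 0.5114 -0.1424  0.1272] [302.93 209.08] [403. 232.]
[ 0.511 -0.142  0.053] [303.75 236.89] [407. 397.]
```

View pics/s3.png

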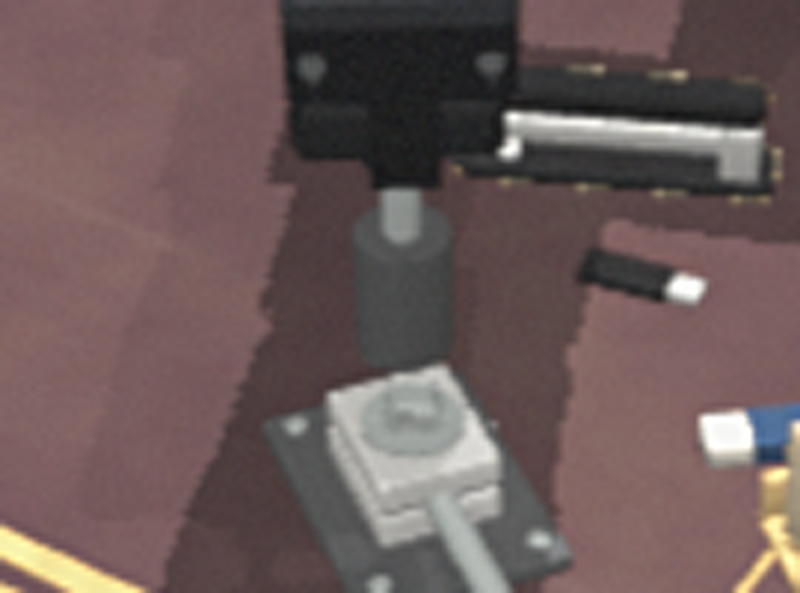

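```bash
python3 - <<'E'
from look import *
F=[grab("side") for _ in range(6)];s=F[0];im=np.mean([f["image"] for f in F],0).astype(np.float32)
a=im[195:260,278:332]   # 65x54
a=cv2.resize(a,None,fx=9,fy=9,interpolation=cv2.INTER_CUBIC)
a=np.clip((a-30)*1.35,0,255)
cv2.imwrite("pics/s4.png",a[...,::-1])
st=r.state();x,y,z=st["tool_pos"];print(x,y,z)
for p in((x,y,z-.084),(x,y,z-.034),(.511,-.142,.053),(.511,-.142,.042),(.521,-.142,.042),(.511,-.132,.042)):
    print(np.round(p,4),np.round((np.array(proj(s,p))-[278,195])*9+4,0))
E
```

```text
0.5112937734734092 -0.1425123023554917 0.16116882236490157
[ 0.5113 -0.1425  0.0772] [232. 303.]
[ 0.5113 -0.1425  0.1272] [228. 131.]
[ 0.511 -0.142  0.053] [236. 381.]
[ 0.511 -0.142  0.042] [237. 416.]
[ 0.521 -0.142  0.042] [245. 444.]
[ 0.511 -0.132  0.042] [278. 410.][ WARN:0@3.781] global loadsave.cpp:1063 imwrite_ Unsupported depth image for selected encoder is fallbacked to CV_8U.
```

View pics/s4.png

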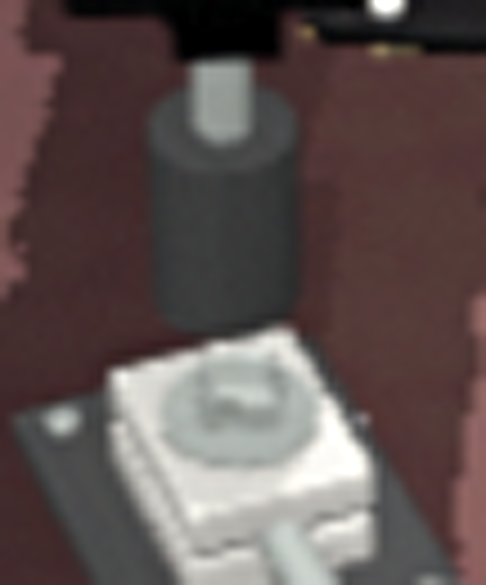

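The averaged view shows the nose at column ~226 and the washer and head at column ~240. That puts the key about 1.7 mm short in +y and 1–2 mm short in +x. I'll correct that and descend to just above the head.

carry_out(series=[[1.7, 0.9, 0, 0], [0, 0, 10, 0], [0, 0, 10, 0], [0, 0, 3, 0], [0, 0, 1, 0], [0, 0, 1, 0], [0, 0, 0, 0], [0, 0, 0, 0]])

```text
time: 9.7
tool_pos: [0.5124, -0.141, 0.1358]
tcp_rot: [0.0, 0.77, 0.638, 0.0]
wrist_force: [-1.5, -0.5, -3.0]
grip_width: 0.0338
grasp_force: 49.9
```

carry_out(series=[[0, 0, 1, 0], [0, 0, 0.5, 0], [0, 0, 0, 0], [0, 0, 0, 0]])

```text
time: 10.1
tool_pos: [0.5123, -0.141, 0.1341]
tcp_rot: [0.0, 0.77, 0.638, -0.0]
wrist_force: [0.5, 0.5, -2.0]
grip_width: 0.0337
grasp_force: 49.9
```

carry_out(series=[[0, 0, 1, 0], [0, 0, 1, 0], [0, 0, 0, 0], [0, 0, 0, 0]])

```text
time: 10.5
tool_pos: [0.5123, -0.141, 0.1321]
tcp_rot: [-0.0, 0.77, 0.638, -0.0]
wrist_force: [-0.1, 0.1, -3.0]
grip_width: 0.0338
grasp_force: 49.9
```

carry_out(series=[[0, 0, 1, 0], [0, 0, 1, 0], [0, 0, 0, 0], [0, 0, 0, 0]])

```text
time: 10.9
tool_pos: [0.5123, -0.141, 0.1301]
tcp_rot: [-0.0, 0.77, 0.638, -0.0]
wrist_force: [-0.8, 0.0, -2.7]
grip_width: 0.0338
grasp_force: 49.9
```

carry_out(series=[[0, 0, 1, 0], [0, 0, 1, 0], [0, 0, 0.5, 0], [0, 0, 0, 0], [0, 0, 0, 0]])

```text
time: 11.4
tool_pos: [0.5123, -0.141, 0.1276]
tcp_rot: [-0.0, 0.77, 0.638, -0.0]
wrist_force: [-0.7, 0.4, -3.7]
grip_width: 0.0337
grasp_force: 49.9
```

carry_out(series=[[0, 0, 0.5, 0], [0, 0, 0.5, 0], [0, 0, 0, 0], [0, 0, 0, 0]])

```text
time: 11.8
tool_pos: [0.5123, -0.141, 0.1266]
tcp_rot: [0.0, 0.77, 0.638, -0.0]
wrist_force: [-0.9, -0.1, -3.6]
grip_width: 0.0338
grasp_force: 49.9
```

The socket is seated with no resistance: the nose is at z≈0.042, down over the head. I'll start turning clockwise and watch the torque.

```bash
cat > tq.py <<'E'
from h import *
L=[]
for _ in range(4):
    grab("side");st=r.state();L.append(np.r_[st["ft_torque"],st["wrist_force"]])
R=st["tcp_rot"];L=np.array(L)
print(round(st["time"],2),"yaw",np.degrees(2*np.arctan2(R[2],R[1])).round(2),round(float(2*np.arctan2(R[2],R[1])),4),"T",L[:,:3].mean(0).round(3),"Tz",L[:,2].round(3),"F",L[:,3:].mean(0).round(1),"tau6",st["tau"][5].round(3),st["tool_pos"].round(4),st["joint_positions"][5].round(3))
E
python3 tq.py
```

```text
12.0 yaw 79.34 1.3848 T [ 0.014  0.04  -0.002] Tz [ 0.016 -0.046  0.043 -0.02 ] F [-0.1 -0.1 -3. ] tau6 0.002 [ 0.5123 -0.141   0.1266] -0.207
```

carry_out(series=[[0, 0, 0, 0.05], [0, 0, 0, 0.05], [0, 0, 0, 0.05], [0, 0, 0, 0.05], [0, 0, 0, 0.05], [0, 0, 0, 0.05], [0, 0, 0, 0]])

```text
time: 12.7
tool_pos: [0.5122, -0.1409, 0.1266]
tcp_rot: [-0.0, 0.857, 0.516, -0.0]
wrist_force: [-0.8, 1.8, -3.0]
grip_width: 0.0334
grasp_force: 49.9
```

```bash
python3 tq.py
```

```text
12.9 yaw 62.21 1.0858 T [0.228 0.263 0.003] Tz [ 0.04  -0.004  0.023 -0.047] F [-1.3  1.1 -2.3] tau6 0.023 [ 0.5122 -0.1409  0.1266] 0.092
```

carry_out(series=[[0, 0, 0, 0.05], [0, 0, 0, 0.05], [0, 0, 0, 0.05], [0, 0, 0, 0.03], [0, 0, 0, 0]])

```text
time: 13.4
tool_pos: [0.5123, -0.1411, 0.1266]
tcp_rot: [0.0, 0.899, 0.437, -0.0]
wrist_force: [-0.7, 0.9, -2.1]
grip_width: 0.0338
grasp_force: 49.9
```

```bash
python3 tq.py
```

```text
13.6 yaw 51.89 0.9057 T [-0.03   0.175  0.044] Tz [0.06  0.016 0.069 0.031] F [-0.6 -0.6 -2.8] tau6 0.041 [ 0.5124 -0.141   0.1266] 0.272
```

carry_out(series=[[0, 0, 0, 0.04], [0, 0, 0, 0.04], [0, 0, 0, 0]])

```text
time: 13.9
tool_pos: [0.5124, -0.1411, 0.1266]
tcp_rot: [0.0, 0.916, 0.401, 0.0]
wrist_force: [-0.1, 0.3, -2.6]
grip_width: 0.0336
grasp_force: 49.9
```

```bash
python3 tq.py
```

```text
14.1 yaw 47.32 0.8259 T [-0.2    0.123  0.054] Tz [0.016 0.05  0.076 0.072] F [-0.6 -0.6 -3.6] tau6 0.038 [ 0.5124 -0.141   0.1266] 0.352
```

carry_out(series=[[0, 0, 0, 0.04], [0, 0, 0, 0.04], [0, 0, 0, 0]])

```text
time: 14.4
tool_pos: [0.5124, -0.1411, 0.1266]
tcp_rot: [0.0, 0.931, 0.364, 0.0]
wrist_force: [-0.3, -1.1, -4.0]
grip_width: 0.0338
grasp_force: 49.9
```

```bash
python3 tq.py
```

```text
14.6 yaw 42.74 0.7459 T [-0.494  0.067  0.052] Tz [0.089 0.049 0.067 0.003] F [-0.4 -1.5 -3.9] tau6 0.041 [ 0.5124 -0.1411  0.1266] 0.432
```

carry_out(series=[[0, 0, 0, 0.04], [0, 0, 0, 0.04], [0, 0, 0, 0]])

```text
time: 14.9
tool_pos: [0.5125, -0.1411, 0.1267]
tcp_rot: [0.0, 0.945, 0.326, 0.0]
wrist_force: [0.0, -2.5, -3.9]
grip_width: 0.0337
grasp_force: 49.9
```

```bash
python3 tq.py
```

```text
15.1 yaw 38.16 0.666 T [-0.775 -0.017  0.116] Tz [0.125 0.1   0.109 0.13 ] F [-0.2 -3.5 -4. ] tau6 0.076 [ 0.5124 -0.1411  0.1267] 0.512
```

carry_out(series=[[0, 0, 0, 0.03], [0, 0, 0, 0]])

```text
time: 15.3
tool_pos: [0.5124, -0.1411, 0.1267]
tcp_rot: [0.0, 0.95, 0.312, 0.0]
wrist_force: [0.2, -4.9, -3.7]
grip_width: 0.034
grasp_force: 49.9
```

```bash
python3 tq.py
```

```text
15.5 yaw 36.42 0.6357 T [-1.033 -0.021  0.203] Tz [0.168 0.215 0.21  0.22 ] F [ 0.  -3.8 -4.1] tau6 0.207 [ 0.5124 -0.1411  0.1267] 0.542
```

carry_out(series=[[0, 0, 0, 0.025], [0, 0, 0, 0]])

```text
time: 15.7
tool_pos: [0.5124, -0.1411, 0.1267]
tcp_rot: [0.0, 0.954, 0.3, 0.0]
wrist_force: [0.5, -4.2, -3.5]
grip_width: 0.0339
grasp_force: 49.9
```

```bash
python3 tq.py
```

```text
15.9 yaw 34.95 0.61 T [-1.276 -0.064  0.314] Tz [0.304 0.315 0.304 0.333] F [ 0.4 -4.5 -3.9] tau6 0.321 [ 0.5124 -0.1411  0.1267] 0.568
```

carry_out(series=[[0, 0, 0, 0.02], [0, 0, 0, 0]])

```text
time: 16.1
tool_pos: [0.5124, -0.1411, 0.1267]
tcp_rot: [0.0, 0.957, 0.29, 0.0]
wrist_force: [-0.9, -4.6, -3.8]
grip_width: 0.0338
grasp_force: 50.0
```

```bash
python3 tq.py
```

```text
16.3 yaw 33.77 0.5894 T [-1.356 -0.047  0.434] Tz [0.425 0.379 0.481 0.45 ] F [ 0.5 -5.1 -3.9] tau6 0.436 [ 0.5124 -0.1411  0.1267] 0.589
```

carry_out(series=[[0, 0, 0, 0.015], [0, 0, 0, 0]])

```text
time: 16.5
tool_pos: [0.5124, -0.1411, 0.1267]
tcp_rot: [0.0, 0.959, 0.283, 0.0]
wrist_force: [-0.7, -4.2, -3.8]
grip_width: 0.0338
grasp_force: 50.0
```

```bash
python3 tq.py
```

```text
16.7 yaw 32.92 0.5745 T [-1.442 -0.037  0.503] Tz [0.482 0.508 0.537 0.486] F [-0.1 -5.  -3.9] tau6 0.495 [ 0.5124 -0.1411  0.1267] 0.604
```

carry_out(series=[[0, 0, 0, 0.012], [0, 0, 0, 0]])

```text
time: 16.9
tool_pos: [0.5124, -0.1411, 0.1267]
tcp_rot: [0.0, 0.961, 0.277, 0.0]
wrist_force: [0.9, -6.0, -4.0]
grip_width: 0.0339
grasp_force: 50.0
```

```bash
python3 tq.py
```

```text
17.1 yaw 32.23 0.5624 T [-1.443 -0.038  0.452] Tz [0.498 0.429 0.411 0.468] F [ 0.2 -5.3 -3.8] tau6 0.456 [ 0.5124 -0.1411  0.1267] 0.616
```

carry_out(series=[[0, 0, 0, 0.012], [0, 0, 0, 0]])

```text
time: 17.3
tool_pos: [0.5124, -0.1411, 0.1267]
tcp_rot: [0.0, 0.962, 0.272, 0.0]
wrist_force: [-0.0, -4.4, -3.7]
grip_width: 0.034
grasp_force: 50.0
```

```bash
python3 tq.py
```

```text
17.5 yaw 31.53 0.5503 T [-1.465 -0.065  0.393] Tz [0.357 0.392 0.397 0.425] F [ 0.4 -5.6 -3.9] tau6 0.399 [ 0.5124 -0.1411  0.1267] 0.628
```

carry_out(series=[[0, 0, 0, 0.01], [0, 0, 0, 0]])

```text
time: 17.7
tool_pos: [0.5124, -0.1411, 0.1267]
tcp_rot: [0.0, 0.964, 0.267, 0.0]
wrist_force: [0.1, -4.8, -3.8]
grip_width: 0.0338
grasp_force: 49.9
```

```bash
python3 tq.py
```

```text
17.9 yaw 30.95 0.5402 T [-1.49  -0.037  0.356] Tz [0.354 0.343 0.34  0.387] F [ 0.5 -5.6 -4.2] tau6 0.356 [ 0.5124 -0.1411  0.1267] 0.638
```

The torque peaked at 0.50 and has fallen to 0.36, so the key has clicked. I'll ease back.

carry_out(series=[[0, 0, 0, -0.04], [0, 0, 0, -0.04], [0, 0, 0, -0.04], [0, 0, 0, -0.04], [0, 0, 0, -0.04], [0, 0, 0, 0]])

```text
time: 18.5
tool_pos: [0.5123, -0.1406, 0.1267]
tcp_rot: [-0.0, 0.932, 0.362, 0.0]
wrist_force: [0.1, -2.1, -2.9]
grip_width: 0.0343
grasp_force: 49.9
```

```bash
python3 tq.py
```

```text
18.7 yaw 42.37 0.7395 T [-0.375 -0.103  0.016] Tz [-0.008  0.061 -0.001  0.011] F [ 0.3 -1.3 -2.3] tau6 0.024 [ 0.5123 -0.1407  0.1267] 0.438
```

carry_out(series=[[0, 0, 0, -0.03], [0, 0, -2, 0], [0, 0, -4, 0], [0, 0, -8, 0], [0, 0, -15, 0], [0, 0, -20, 0], [0, 0, -15, 0], [0, 0, 0, 0]])

```text
time: 19.5
tool_pos: [0.5131, -0.1412, 0.1929]
tcp_rot: [0.001, 0.927, 0.376, 0.001]
wrist_force: [0.3, -0.4, -3.8]
grip_width: 0.0339
grasp_force: 49.9
```

carry_out(series=[[0, 0, 0, 0.12], [0, 0, 0, 0.12], [0, 0, 0, 0.11], [0, 0, 0, 0], [0, 0, 0, 0]])

```text
time: 20.0
tool_pos: [0.5121, -0.1409, 0.1903]
tcp_rot: [-0.0, 0.978, 0.21, -0.0]
wrist_force: [0.5, -0.0, -2.6]
grip_width: 0.034
grasp_force: 49.9
```

```bash
cat > nose.py <<'E'
from look import *
ims=[];ps=[]
for _ in range(3):
    s=grab("side");ims.append(s["image"].astype(float));st=r.state();ps.append(st["tool_pos"])
p=np.mean(ps,0);R=st["tcp_rot"];print("pose",p.round(4),round(float(np.degrees(2*np.arctan2(R[2],R[1]))),2),st["wrist_force"].round(1),st["grip_width"].round(4))
u,v=proj(s,p-[0,0,.059]);print("nose pred",round(u,1),round(v,1))
g=np.mean(ims,0)
for dz in(.045,.06,.075):
    u,v=proj(s,p-[0,0,dz]);iv=int(round(v));print(dz,round(u,1),iv,g[iv,int(u)-13:int(u)+14].mean(-1).astype(int).tolist())
cv2.imwrite("pics/n.png",cv2.resize(g[int(v)-70:int(v)+50,int(u)-80:int(u)+80].astype(np.uint8),(800,600),interpolation=cv2.INTER_CUBIC)[...,::-1])
E
python3 nose.py
```

```text
Traceback (most recent call last):
  File "nose.py", line 5, in <module>
    p=np.mean(ps,0);R=st["tcp_rot"];print("pose",p.round(4),round(float(np.degrees(2*np.arctan2(R[2],R[1]))),2),st["wrist_force"].round(1),st["grip_width"].round(4))
                                                                                                                                           ^^^^^^^^^^^^^^^^^^^^^^
AttributeError: 'float' object has no attribute 'round'
```

carry_out(series=[[4, -16, 0, 0], [4, -32, 0, 0], [4, -32, 0, 0], [4, -32, 0, 0], [4, -32, 0, 0], [4, -32, 0, 0], [3, -32, 0, 0], [0, -16, 0, 0], [0, 0, 0, 0], [0, 0, 0, 0]])

```text
time: 21.15
tool_pos: [0.4454, 0.0749, 0.1908]
tcp_rot: [0.0, 0.978, 0.21, 0.0]
wrist_force: [-0.2, -1.1, -3.4]
grip_width: 0.0343
grasp_force: 49.9
```

```bash
sed -i 's/,st\["grip_width"\].round(4)//' nose.py; python3 nose.py
```

```text
pose [0.4457 0.0742 0.1907] 24.08 [ 0.4 -0.4 -2.9]
nose pred 394.7 175.8
0.045 395.3 170 [71, 72, 72, 73, 72, 69, 67, 70, 68, 71, 72, 76, 77, 76, 74, 74, 76, 76, 72, 68, 68, 123, 168, 171, 169, 154, 132]
0.06 394.7 176 [107, 107, 107, 106, 107, 104, 86, 66, 69, 70, 73, 74, 74, 73, 74, 73, 74, 74, 72, 69, 65, 77, 116, 156, 173, 169, 154]
0.075 394.1 182 [109, 107, 106, 108, 107, 95, 71, 67, 70, 72, 73, 73, 74, 74, 73, 74, 72, 71, 69, 67, 67, 75, 83, 84, 80, 80, 88]
```

View pics/n.png

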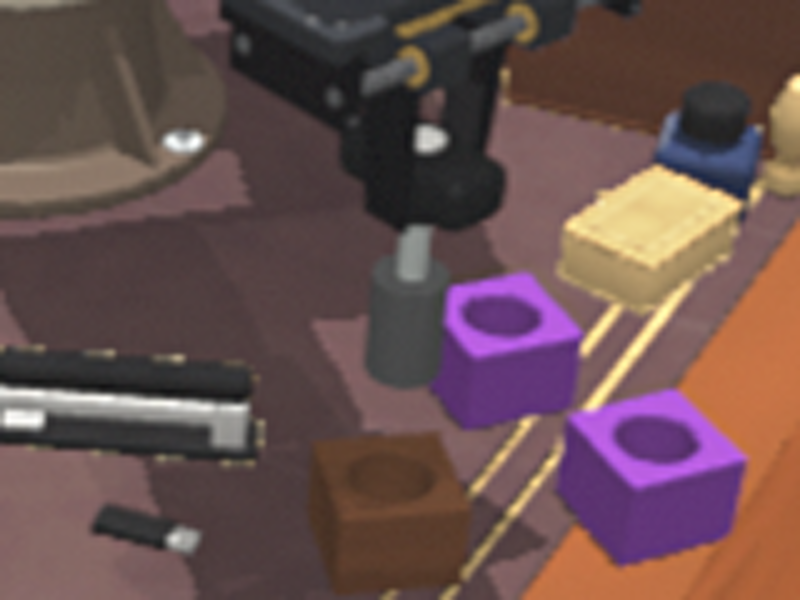

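The key is upright over its stand; the nose is at (405,320) and the hole at (392,478). I'll shift it back to the exact extraction pose and lower it.

carry_out(series=[[-0.5, -0.6, 20, 0], [0, 0, 20, 0], [0, 0, 16, 0], [0, 0, 4, 0], [0, 0, 2, 0], [0, 0, 2, 0], [0, 0, 2, 0], [0, 0, 2, 0], [0, 0, 0, 0], [0, 0, 0, 0]])

```text
time: 22.3
tool_pos: [0.4448, 0.0749, 0.1227]
tcp_rot: [0.0, 0.978, 0.209, 0.0]
wrist_force: [1.4, -0.8, -2.7]
grip_width: 0.034
grasp_force: 49.9
```

```bash
python3 tq.py
```

```text
22.5 yaw 24.11 0.4209 T [-0.021  0.008  0.015] Tz [ 0.051 -0.004 -0.002  0.014] F [-0.1 -0.2 -2.8] tau6 -0.001 [0.4448 0.0749 0.1227] 1.17
```

In the hole without contact (nose 8 mm down). Continue to the bottom.

carry_out(series=[[0, 0, 8, 0], [0, 0, 8, 0], [0, 0, 8, 0], [0, 0, 4, 0], [0, 0, 2, 0], [0, 0, 1, 0], [0, 0, 0, 0], [0, 0, 0, 0]])

```text
time: 23.3
tool_pos: [0.4449, 0.0749, 0.0918]
tcp_rot: [0.0, 0.978, 0.209, 0.0]
wrist_force: [1.3, -0.5, -2.2]
grip_width: 0.0341
grasp_force: 49.9
```

```bash
python3 tq.py
```

```text
23.5 yaw 24.11 0.4208 T [-0.02   0.023 -0.011] Tz [ 0.019 -0.054  0.019 -0.026] F [-0.5  0.1 -2.9] tau6 -0.001 [0.4448 0.0748 0.0918] 1.17
```

carry_out(series=[[0, 0, 0.5, 0], [0, 0, 0.5, 0], [0, 0, 0, 0]])

```text
time: 23.8
tool_pos: [0.4448, 0.0748, 0.0906]
tcp_rot: [0.0, 0.978, 0.209, 0.0]
wrist_force: [0.2, 0.1, -2.2]
grip_width: 0.034
grasp_force: 49.9
```

carry_out(series=[[0, 0, 0, 0], [0, 0, 0, 0], [0, 0, 0, 0], [0, 0, 0, 0], [0, 0, 0, 0], [0, 0, 0, 0]], jaw=0.3)

```text
time: 24.4
tool_pos: [0.4448, 0.0749, 0.0906]
tcp_rot: [0.0, 0.978, 0.209, 0.0]
wrist_force: [-0.4, 0.9, 0.3]
grip_width: 0.0664
grasp_force: 0.0
```

carry_out(series=[[0, 0, -10, 0], [0, 0, -20, 0], [0, 0, -30, 0], [0, 0, -40, 0], [0, 0, -40, 0], [0, 0, -20, 0], [0, 0, 0, 0]])

```text
time: 25.1
tool_pos: [0.4456, 0.0749, 0.2539]
tcp_rot: [0.001, 0.978, 0.209, 0.003]
wrist_force: [0.7, -0.4, -1.2]
grip_width: 0.0667
grasp_force: 0.0
```

```bash
python3 - <<'E'
from look import *
t0=dict(np.load("top0.npz"));s0=dict(np.load("side0.npz"))
s=grab("side");t=grab("top")
for n,f,f0 in(("side",s,s0),("top",t,t0)):
    for g in(f0,f):
        P=cloud(g)[g["range_z"]>0];d=np.hypot(P[:,0]-.4435,P[:,1]-.0755)
        q=P[(d<.05)&(P[:,2]>.1)&(P[:,2]<.14)]
        if len(q):print(n,len(q),q[:,2].max().round(4),np.percentile(q[:,2],90).round(4),cv2.minAreaRect(q[:,:2].astype(np.float32)*1000))
    D=abs(f["image"].astype(int)-f0["image"]).mean(-1)
    for nm,p in(("eraser?",(.53,-.02)),("x",(.5,0))): pass
print(r.state()["tool_pos"],r.state()["time"],r.state()["grip_width"])
print([np.round((abs(s["image"][a:b,c:d].astype(int)-s0["image"][a:b,c:d])).mean(),1) for a,b,c,d in((236,252,350,372),(208,222,330,356),(250,292,168,200))])
E
```

```text
side 488 0.1275 0.124 ((445.50518798828125, 75.6956558227539), (72.4981460571289, 34.04309844970703), 23.853944778442383)
side 484 0.1263 0.1242 ((444.07830810546875, 75.18932342529297), (71.90869140625, 33.712928771972656), 24.21316909790039)
top 462 0.126 0.1224 ((442.77728271484375, 74.85765838623047), (71.74299621582031, 34.340057373046875), 24.54658317565918)
top 242 0.1253 0.122 ((441.9494323730469, 74.24151611328125), (70.28235626220703, 34.10987091064453), 23.272348403930664)
[0.44443263 0.07487689 0.25080462] 25.2 0.06700715250485287
[np.float64(17.1), np.float64(18.7), np.float64(1.0)]
```

```bash
python3 -c "
from rig import r
print(r.job_done())"
```

```text
the job is handed in; nothing more can be done
None
```

I tightened the screw until the key clicked (torque peaked near 0.50 N m, then fell to 0.36) and eased off at once. The key is back upright in its stand, released, and the job is handed in. I inferred the click from torque alone, and didn't measure the screw's final angle or the loose items' positions afterwards.

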